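# Lay the milk-bag carton down on its pad

## Task

A stray orange pacifier is lying on the green pad of the bamboo tray, where the carton of milk-storage bags has to lie. First slide that pacifier with the fingertips off the pad and into the free place at the far end of the row, in line with the other two; then push the standing carton high on its front so that it topples away onto its back and lies, dispensing slot up, wholly inside the green pad. Do not pick up either of them, and leave everything else as it is.

Things in the scene. Friction and masses are not known exactly. Their poses are not given: they have to be found in the camera images.
- tray: Fixed bamboo tray, 300 mm (its x) by 420 mm (its y), floor top 8 mm above the dresser. Rims 10 mm thick: at x = -/+145 mm 20 mm high, at y = -/+205 mm 34 mm high above the dresser. Origin: centre of its underside; x points away from the robot (within 15 degrees), y left. Pacifier row along y = +20 mm, places at x = -60, +5, +70 mm; the last is free.
- pad (a point): Centre of the sage-green pad with a pale edge, let flush into the tray floor (no step), at tray x = +15 mm, y = -90 mm. The pad is 190 mm along the tray's x and 130 mm along its y. Axes as the tray's.
- free_place (a point): Point on the tray floor at the middle of the free place of the pacifier row (tray x = +70 mm, y = +20 mm), axes as the tray's.
- carton: White carton, teal band at its foot, standing at the near end of the pad: 48 mm deep (x), 95 wide (y), 150 tall (z), 0.2 to 0.42 kg. Origin: centre of its underside. x points from the front (dark slot, blue drop, faces the robot) to the back. Within 4 degrees of straight to the pad. Friction on tray about 0.6: pushed high it tips without sliding, and falls freely once its top has gone 48 mm.
- carton_bottom_left (a point): Lower left corner of the carton's back face (carton x = +24 mm, y = +47.5 mm, z = 0). The carton tips about this lower edge, which stands 11 to 27 mm inside the pad's near edge: toppled straight over it, the carton lies inside the pad.
- carton_bottom_right (a point): Lower right corner of the carton's back face (carton x = +24 mm, y = -47.5 mm, z = 0), the other end of that edge.
- carton_top_left (a point): Upper left corner of the carton's back face (x = +24 mm, y = +47.5 mm, z = 150 mm).
- carton_top_right (a point): Upper right corner of the carton's back face (x = +24 mm, y = -47.5 mm, z = 150 mm).
- pacifier_stray: The stray orange silicone pacifier on the far part of the pad, nipple up, 28 g. Shield 44 mm (x) by 34 mm (y), 6 to 11 mm above the floor, on a button foot of 13 mm radius; nipple 37 mm high, radius 9; pull ring 6 mm thick on the floor, reaching 32 mm to +y. Origin: centre of its underside. y points to the row within 23 degrees; two fingertips side by side on the plain -y side slide it steadily.
- pacifier_near: Same pacifier in the nearest place of the row. To be left alone.
- pacifier_mid: Same pacifier in the middle place of the row. To be left alone.
- ring_dish: Pink ceramic ring dish, 100 mm across, 18 mm high, with a cone in the middle 53 mm high; in the tray, left of the row. Origin: centre of its underside. To be left alone.
- cream_jar: Pale blue jar with white lid, 65 mm across, 48 mm high, in the tray, left of the row (it and the ring dish may change places). Origin: centre of its underside. To be left alone.
- canister: Sealed clear acrylic canister with bamboo lid and cotton balls inside, 104 mm across, 124 mm high, on the dresser right of the tray. Origin: centre of its underside. To be left alone.
- feeding_bottle: Standing feeding bottle with blue cap, 62 mm across, 180 mm high, on the dresser right of the tray (may change places with the canister). Origin: centre of its underside. To be left alone.
- hairbrush: Baby hairbrush with bamboo back, lying on its bristles, 174 mm long, 36 mm wide, 26 mm high, on the dresser left of the tray. Origin: under the middle of it. To be left alone.
- sterilizer: White steam sterilizer, fixed, 210 mm across and 234 mm high, on the dresser left of the tray, its knob towards the tray. Origin: centre of its underside. To be left alone.
- knob_mark (a point): Pointer end of the grey knob on the sterilizer's base, 15 mm off the knob's axis. Not to be turned.
Not all that is in view belongs to the job. What is shaped like the pacifier_stray but pink or turquoise is not meant.

How it is judged:
By the outcome, as a careful person would: the job done as asked, in the order asked, and still so for the second after the job is handed in, with the robot touching nothing.
It also fails if it takes over 53 s, if anything falls off the work surface, if the arm or the gripper's body presses on something with over 40 N, if the wrist force passes 120 N, or if a joint passes its speed limit or range.

## Robot

A 6-joint arm with a two-finger parallel gripper is mounted at the origin on the work surface. World frame = base frame: x ahead of the robot, y to its left, z up, the work surface at z = 0. Lengths are in mm, angles in rad, forces in N, time in s.
With the tool pointing down it reaches from about 325 to 875 mm from the base axis. Payload 4.4 kg.
Tool frame: the origin (TCP) lies between the finger pads; the fingertips stand 17 mm ahead of it and the grasp point (between the pads) lies 2 mm behind it; z points along the fingers, y is the line along which they close (so a half turn about z gives the same grasp; the last joint's range is limited). The gripper opens to 85 mm and grips with 20 to 120 N. Pads are 22 mm wide; open, the fingers measure 114 mm over their backs; the gripper's body (76 mm by 85 mm) begins 54 mm behind the grasp point. The pads swing forward as they close: fully open they stand 13 mm farther back than shut.
Start: joints at [1.091, 0.207, 1.542, -0, 1.393, -0.15], TCP at [185.682, 544.196, 248.282] pointing down, gripper open.
Joint ranges: [-2.73, 2.73], [-0.86, 2.22], [0.23, 2.46], [-1.11, 4.25], [0.08, 2.63], [-2.82, 2.82]. Speed limits (rad/s): [2.79, 2.79, 3.14, 3.14, 3.14, 3.14].

## Interface

Orientations are given as a rotation vector (axis times angle).
In Python, from station import * gives the robot as it stands.
- The arm moves only by the tool step_arm, never from a script. Its argument "rows" is a list of rows, each an object of numbers: "dx", "dy", "dz": the shift along the tool's x, y, z in m; "ax", "ay", "az": the turn, a rotation vector about the tool's x, y, z in degrees. A call has 1 to 8 rows; each row shifts and turns the commanded pose from where the row before left it, along the tool's axes as they then stand; what a row does not reach is not made up. A row lasts 1/10 s, in which the tool goes at most 50 mm and 8.59 degrees, less where a joint would pass 70% of its speed; a pose out of reach is approached as far as the arm can. A call with a gripper value outside its range is refused whole. "jaw" is the closure in counts, from 0 (fully open) to 255 (shut), set as the call begins (left out, the last holds). The fingers move at their own pace and stop on an object; "squeeze" is the grip in N (left out, the last holds). Time passes only in rows, so rows that do not move let the fingers close. It gives the time, the measured TCP pose, the force, the opening and the grip force at its end, in the units of the state.
- get_state(): the state, without advancing time (a new reading comes with each control period).
- read_camera(name): name is "side" or "top"; returns a dict with "image" (420x560x3 uint8, red, green, blue), "K" (3x3 intrinsics, pixels), "k1" (the pictures are not rectified: a ray, as slopes to the right and down, at radius r is drawn at 1 + k1 r^2 times it, then the intrinsics apply), "rvec" (rotation vector, rad) and "tvec" (3), from world to camera coordinates, as OpenCV has them. Camera axes: x right, y down, z forward; pixel columns grow to the right and rows downward; lengths in mm; the calibration is good to about 2 mm. A picture is of the moment at which its call begins. There is no depth.
- finish_job(): hands the job in; it is judged then, once.
The state is a dict: "clock": time; "q": joint angles; "qd": joint speeds; "effort": joint torques, N m; "tool_pos": TCP position; "ee_rot": TCP orientation; "force": force on the tool from outside, world axes, zero at the start; "torque": the same for the moment, N m; "gripper_width": finger opening in mm; "finger_force": force on a finger pad.
Only numpy, scipy, OpenCV 4.12 (cv2) and the standard library are available. Lean on these libraries where they do the work, as an engineer would, in place of code of your own. Each camera call takes 0.05 s, during which the arm holds its last target. There are 200 camera calls.

## Working session

There is one attempt and no reset: what is moved stays moved. The work goes in short steps, Python scripts to look and compute and a tool call to move; the robot and the scene stay as the last step left them, time stands still between calls to the robot, and variables do not carry over. Pictures are saved under pics/ and viewed, at most 10 in all, crops included, and the job is handed in when it is done.

Besides the shell and the picture viewer there is one more tool, called after ">>>" in YAML: its name, and indented under it one key for each argument. step_arm: Moves the arm, as the interface text tells. Its arguments: {"type":"object","properties":{"rows":{"type":"array"},"jaw":{"type":"number"},"squeeze":{"type":"number"}},"required":["rows"]}

```bash
ls; mkdir -p pics
cat > h.py <<'E'
import numpy as np,cv2
from station import *
def cam(n):
    c=read_camera(n); c["R"]=cv2.Rodrigues(np.array(c["rvec"],float))[0]; c["t"]=np.array(c["tvec"],float).ravel(); c["K"]=np.array(c["K"],float); return c
def ray(c,u,v):
    p=cv2.undistortPoints(np.array([[[u,v]]],float),c["K"],np.array([c["k1"],0,0,0.]))[0,0]
    return -c["R"].T@c["t"], c["R"].T@np.array([p[0],p[1],1])
def onz(c,u,v,z):
    o,d=ray(c,u,v); return o+d*(z-o[2])/d[2]
def proj(c,P):
    return cv2.projectPoints(np.array(P,float).reshape(-1,1,3),np.array(c["rvec"],float),c["t"],c["K"],np.array([c["k1"],0,0,0.]))[0][:,0]
def save(c,f,box=None,s=1):
    im=c["image"][:,:,::-1]
    if box: im=im[box[1]:box[3],box[0]:box[2]]
    cv2.imwrite("pics/"+f,cv2.resize(im,None,fx=s,fy=s,interpolation=cv2.INTER_CUBIC))
E
python3 - <<'E'
from h import *
for n in("top","side"):
    c=cam(n); save(c,n+"0.png",s=1.4); print(n,-c["R"].T@c["t"],c["R"][2],c["k1"])
    np.save(n+"0.npy",c,allow_pickle=True)
s=get_state();print(s["clock"],s["tool_pos"],s["ee_rot"],s["gripper_width"])
E
```

```text
pics
top [ 423.91699091   34.53870339 1177.0208816 ] [ 0.1318675  -0.03147387 -0.99076756] -0.001807555366188254
side [ 124.30033782 -757.58177177  837.38159496] [ 0.37856859  0.68131618 -0.62649348] -0.06579352606659385
0.1 [185.37376512 543.60302292 247.20361343] [-0.51406661 -3.09858379  0.003199  ] 85.32232109118411
```

View pics/top0.png

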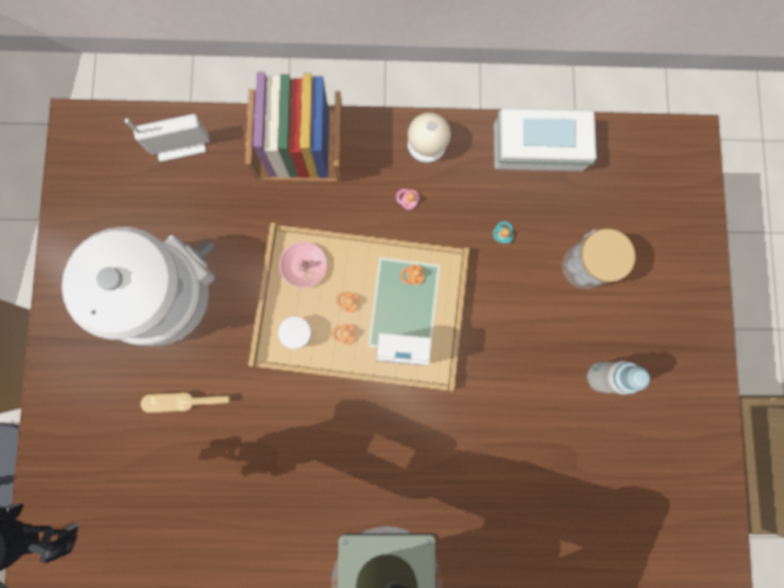

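View pics/side0.png

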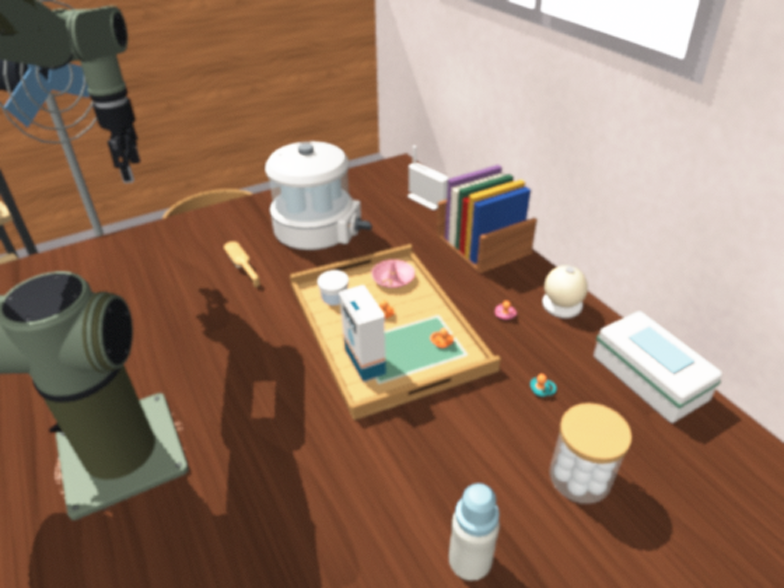

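The top view (1.4x) shows the pad at about (405,305), the stray at (413,274), the row pacifiers at (348,301) and (345,333), and the carton top at (404,348). The free place is at about (352,270). The side view shows the carton at (362,333) with its slot facing the robot.

Run:
```python
from h import *
for n in("top","side"):
    c=np.load(n+"0.npy",allow_pickle=True).item()
    im=c["image"]; hsv=cv2.cvtColor(im,cv2.COLOR_RGB2HSV)
    box=(170,150,350,285) if n=="top" else (200,170,365,300)
    save(c,n+"z.png",box,4.4)
    m=cv2.inRange(hsv,(50,50,60),(85,255,255)); 
    roi=np.zeros_like(m); roi[box[1]:box[3],box[0]:box[2]]=255
    m&=roi; k,l,st,ce=cv2.connectedComponentsWithStats(m)
    i=1+np.argmax(st[1:,4]); cn=max(cv2.findContours((l==i).astype(np.uint8),0,1)[0],key=cv2.contourArea)[:,0]
    P=np.array([onz(c,u,v,8)[:2] for u,v in cn],np.float32)
    r=cv2.minAreaRect(P); print(n,"green",st[i],r,cv2.boxPoints(r).round(0).tolist())
    o=cv2.inRange(hsv,(4,150,120),(16,255,255))&roi
    k,l,st,ce=cv2.connectedComponentsWithStats(o)
    for i in range(1,k):
        if st[i,4]>15: print("orange",st[i],ce[i].round(1),onz(c,*ce[i],20).round(0))
```

```text
Traceback (most recent call last):
ValueError: attempt to get argmax of an empty sequence
```

View pics/topz.png

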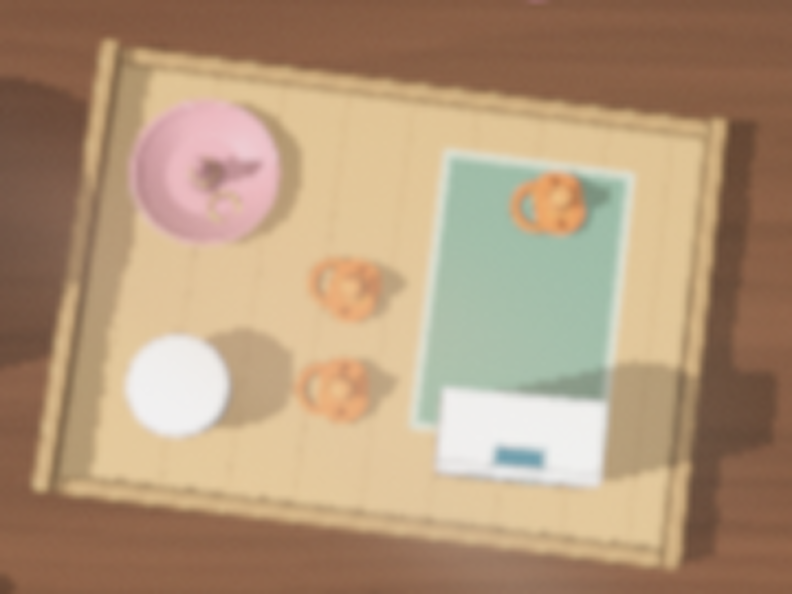

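The zoom shows the pad corners at (445,150), (634,173) and (411,428). The stray's shield is at (558,204) with its ring to the left, the row pacifiers are at (352,289) and (343,390), and the carton's top face is at (441,387), (608,400), (602,487) and (436,474).

Run:
```python
from h import *
c=np.load("top0.npy",allow_pickle=True).item()
f=lambda x,y:((x+.5)/4.4-.5+170,(y+.5)/4.4-.5+150)
g=lambda x,y,z:onz(c,*f(x,y),z)
FL,FR,NL,R2=[g(*p,8) for p in((445,150),(634,173),(411,428),(609,395))]
print("pad",FL,FR,NL,R2,np.linalg.norm(FL-FR),np.linalg.norm(FL-NL))
d=(FL-NL); a=np.arctan2(d[1],d[0]); e=FL-FR; b=np.arctan2(-e[0],e[1]); d2=FR-R2; print("yaw deg",np.degrees([a,b,np.arctan2(d2[1],d2[0])]))
print("padc",(FR+NL)/2)
T=[g(*p,158) for p in((441,387),(608,400),(602,487),(436,474))]
print("carton top",np.round(T,0).tolist(),np.linalg.norm(T[0]-T[1]),np.linalg.norm(T[0]-T[3]))
for p in((441,387),(608,400)):pass
for n in("top","side"):
    c=np.load(n+"0.npy",allow_pickle=True).item()
    hsv=cv2.cvtColor(c["image"],cv2.COLOR_RGB2HSV)
    if n=="side": save(c,"sidez.png",(200,170,365,300),4.4)
    o=cv2.inRange(hsv,(4,110,120),(16,255,255)); bx=(170,150,350,285) if n=="top" else (200,170,365,300)
    z=np.zeros_like(o); z[bx[1]:bx[3],bx[0]:bx[2]]=255; o&=z
    k,l,st,ce=cv2.connectedComponentsWithStats(o)
    for i in range(1,k):
        if st[i,4]>15:
            print(n,st[i],ce[i].round(1),onz(c,*ce[i],18).round(0))
            
c=np.load("top0.npy",allow_pickle=True).item()
for nm,p in(("stray shield",(559,204)),("mid",(352,290)),("near",(344,390))): print(nm,g(*p,19).round(0))
for nm,p in(("stray ring",(524,207)),("mid ring",(325,286)),("near ring",(311,390))): print(nm,g(*p,11).round(0))
```

```text
pad [661.30024386  20.28955509   8.        ] [ 647.24245689 -108.56351141    8.        ] [472.73552254  40.93484505   8.        ] [495.98952196 -91.19941559   8.        ] 129.61764587003222 189.69154468544406
yaw deg [-6.24822681 -6.22630752 -6.54898335]
padc [559.98898971 -33.81433318   8.        ]
carton top [[490.0, 23.0, 158.0], [484.0, -74.0, 158.0], [433.0, -71.0, 158.0], [440.0, 25.0, 158.0]] 97.67649852569652 50.37080250800533
top [ 170  150  180  135 5004] [290.3 183.4] [661. -38.  18.]
top [287 190  16  13 139] [295.3 195.9] [624. -53.  18.]
top [240 209  16  14 145] [248.8 215. ] [565.  84.  18.]
top [ 170  230   98   55 1942] [205.3 270.8] [402. 205.  18.]
top [238 232  15  13 121] [246.7 237.9] [498.  89.  18.]
side [ 200  170  165  130 6129] [276.3 234.1] [544.  34.  18.]
side [348 185  14   6  18] [354.5 187.9] [876. 102.  18.]
side [269 198  28   9  39] [283.8 204.3] [631. 144.  18.]
side [271 216  12  13  86] [276.7 221.8] [571.  81.  18.]
side [308 236  16  13 152] [315.5 242. ] [624. -50.  18.]
side [ 309  272   56   28 1040] [341.5 289.2] [ 587. -227.   18.]
stray shield [623. -57.  19.]
mid [563.  81.  19.]
near [497.  85.  19.]
stray ring [622. -33.  11.]
mid ring [567. 100.  11.]
near ring [497. 108.  11.]
```

View pics/sidez.png

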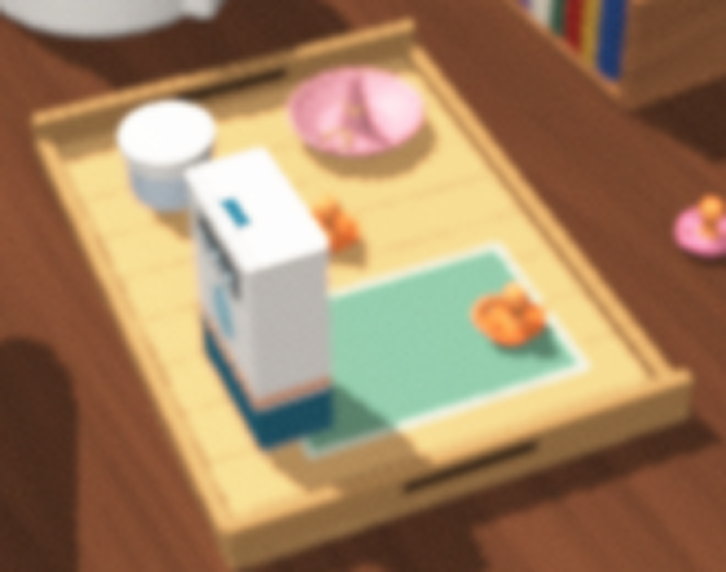

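>>> step_arm:
  rows:
    - {"az": 8}
    - {"az": 8}
    - {"az": 8}
    - {"az": 8}
    - {"az": 8}
    - {"az": 8}
    - {"az": 8}
    - {"az": 8}
  jaw: 195
  squeeze: 20

```text
validation failed for argument at $.ro...
```

>>> step_arm:
  rows:
    - {"dx": 0, "dy": 0, "dz": 0, "ax": 0, "ay": 0, "az": 8.0}
    - {"dx": 0, "dy": 0, "dz": 0, "ax": 0, "ay": 0, "az": 8.0}
    - {"dx": 0, "dy": 0, "dz": 0, "ax": 0, "ay": 0, "az": 8.0}
    - {"dx": 0, "dy": 0, "dz": 0, "ax": 0, "ay": 0, "az": 8.0}
    - {"dx": 0, "dy": 0, "dz": 0, "ax": 0, "ay": 0, "az": 8.0}
    - {"dx": 0, "dy": 0, "dz": 0, "ax": 0, "ay": 0, "az": 8.0}
    - {"dx": 0, "dy": 0, "dz": 0, "ax": 0, "ay": 0, "az": 8.0}
    - {"dx": 0, "dy": 0, "dz": 0, "ax": 0, "ay": 0, "az": 8.0}
  jaw: 195
  squeeze: 20

```text
clock: 0.9
tool_pos: [185.5, 543.8, 247.6]
ee_rot: [2.085, 2.35, -0.002]
force: [0.7, 0.8, 1.1]
gripper_width: 20.1
finger_force: 0.0
```

>>> step_arm:
  rows:
    - {"dx": 0, "dy": 0, "dz": 0, "ax": 0, "ay": 0, "az": 8.5}
    - {"dx": -0.037, "dy": 0.027, "dz": 0, "ax": 0, "ay": 0, "az": 0}
    - {"dx": -0.037, "dy": 0.027, "dz": 0, "ax": 0, "ay": 0, "az": 0}
    - {"dx": -0.037, "dy": 0.027, "dz": 0, "ax": 0, "ay": 0, "az": 0}
    - {"dx": -0.037, "dy": 0.027, "dz": 0, "ax": 0, "ay": 0, "az": 0}
    - {"dx": -0.037, "dy": 0.027, "dz": 0, "ax": 0, "ay": 0, "az": 0}
    - {"dx": -0.037, "dy": 0.027, "dz": 0, "ax": 0, "ay": 0, "az": 0}
    - {"dx": -0.037, "dy": 0.027, "dz": 0, "ax": 0, "ay": 0, "az": 0}

```text
clock: 1.7
tool_pos: [369.0, 279.1, 248.0]
ee_rot: [-2.247, -2.196, 0.001]
force: [0.5, 0.4, 0.6]
gripper_width: 20.0
finger_force: 0.0
```

>>> step_arm:
  rows:
    - {"dx": -0.037, "dy": 0.027, "dz": 0, "ax": 0, "ay": 0, "az": 0}
    - {"dx": -0.037, "dy": 0.027, "dz": 0, "ax": 0, "ay": 0, "az": 0}
    - {"dx": -0.037, "dy": 0.027, "dz": 0, "ax": 0, "ay": 0, "az": 0}
    - {"dx": -0.037, "dy": 0.027, "dz": 0, "ax": 0, "ay": 0, "az": 0}
    - {"dx": -0.037, "dy": 0.027, "dz": 0, "ax": 0, "ay": 0, "az": 0}
    - {"dx": -0.037, "dy": 0.027, "dz": 0, "ax": 0, "ay": 0, "az": 0}
    - {"dx": -0.037, "dy": 0.027, "dz": 0, "ax": 0, "ay": 0, "az": 0}
    - {"dx": -0.037, "dy": 0.027, "dz": 0, "ax": 0, "ay": 0, "az": 0}

```text
clock: 2.5
tool_pos: [578.1, -21.8, 247.7]
ee_rot: [-2.247, -2.194, 0.001]
force: [0.2, 0.4, -0.2]
gripper_width: 20.1
finger_force: 0.0
```

>>> step_arm:
  rows:
    - {"dx": -0.039, "dy": 0.022, "dz": 0, "ax": 0, "ay": 0, "az": 0}
    - {"dx": -0.038, "dy": 0.022, "dz": 0, "ax": 0, "ay": 0, "az": 0}
    - {"dx": 0, "dy": 0, "dz": 0.04, "ax": 0, "ay": 0, "az": 0}
    - {"dx": 0, "dy": 0, "dz": 0.04, "ax": 0, "ay": 0, "az": 0}
    - {"dx": 0, "dy": 0, "dz": 0.04, "ax": 0, "ay": 0, "az": 0}
    - {"dx": 0, "dy": 0, "dz": 0.04, "ax": 0, "ay": 0, "az": 0}
    - {"dx": 0, "dy": 0, "dz": 0.035, "ax": 0, "ay": 0, "az": 0}
    - {"dx": 0, "dy": 0, "dz": 0, "ax": 0, "ay": 0, "az": 0}

```text
clock: 3.3
tool_pos: [613.9, -96.4, 46.2]
ee_rot: [-2.238, -2.186, 0.011]
force: [-1.5, 0.5, -0.9]
gripper_width: 20.0
finger_force: 0.0
```

Run:
```python
from h import *
c=cam("side"); save(c,"side1.png",(250,130,400,300),3.5)
np.save("side1.npy",c,allow_pickle=True)
s=get_state();p=s["tool_pos"];print(p,s["force"])
print([(3.5*(proj(c,[p+np.array([0,0,z])])[0]-[250,130])).round() for z in(0,-17,-30)])
```

```text
[616.61749213 -97.20703487  49.75079661] [1.26555932 0.35323745 0.14347827]
[array([256., 402.]), array([255., 417.]), array([254., 429.])]
```

View pics/side1.png

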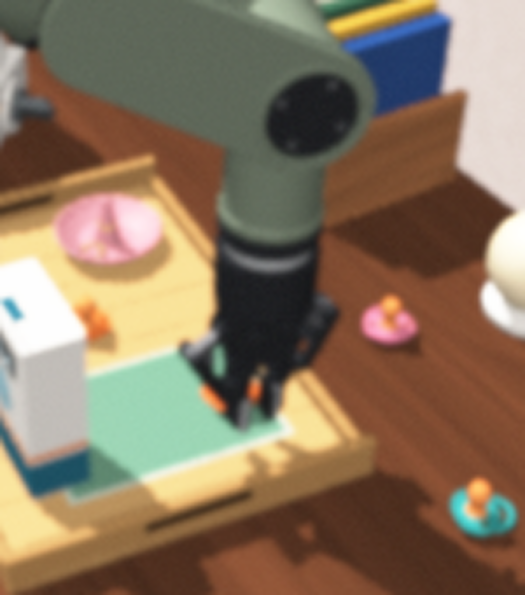

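The side view shows the fingertips at about (256,420), below and right of the stray, roughly 17–20 mm under the TCP as stated.

>>> step_arm:
  rows:
    - {"dx": 0, "dy": 0.006, "dz": 0.01, "ax": 0, "ay": 0, "az": 0}
    - {"dx": 0, "dy": 0, "dz": 0.006, "ax": 0, "ay": 0, "az": 0}
    - {"dx": 0, "dy": 0, "dz": 0.004, "ax": 0, "ay": 0, "az": 0}
    - {"dx": 0, "dy": 0, "dz": 0, "ax": 0, "ay": 0, "az": 0}
    - {"dx": 0, "dy": 0, "dz": 0, "ax": 0, "ay": 0, "az": 0}

```text
clock: 3.85
tool_pos: [626.1, -98.3, 33.9]
ee_rot: [2.247, 2.195, 0.001]
force: [0.0, 0.3, -0.5]
gripper_width: 20.6
finger_force: 0.0
```

Run:
```python
from h import *
import time
for i in range(2):
    c=cam("top")
    s=get_state();print(s["tool_pos"],s["ee_rot"],s["force"])
```

```text
[626.16361209 -98.36604368  33.97314972] [2.24653949e+00 2.19471787e+00 8.08310525e-04] [-0.51149347 -0.13107361  0.13773126]
[626.12589489 -98.36328437  33.91315151] [2.24657851e+00 2.19473951e+00 6.73370005e-04] [0.45395745 0.86812336 0.09526501]
```

>>> step_arm:
  rows:
    - {"dx": 0, "dy": -0.003, "dz": 0.003, "ax": 0, "ay": 0, "az": 0}
    - {"dx": 0, "dy": 0, "dz": 0.0025, "ax": 0, "ay": 0, "az": 0}
    - {"dx": 0, "dy": 0, "dz": 0, "ax": 0, "ay": 0, "az": 0}
    - {"dx": 0.005, "dy": 0, "dz": 0, "ax": 0, "ay": 0, "az": 0}
    - {"dx": 0.005, "dy": 0, "dz": 0, "ax": 0, "ay": 0, "az": 0}
    - {"dx": 0.005, "dy": 0, "dz": 0, "ax": 0, "ay": 0, "az": 0}
    - {"dx": 0.005, "dy": 0, "dz": 0, "ax": 0, "ay": 0, "az": 0}
    - {"dx": 0.005, "dy": 0, "dz": 0, "ax": 0, "ay": 0, "az": 0}

```text
clock: 4.75
tool_pos: [623.4, -72.6, 27.8]
ee_rot: [2.247, 2.196, 0.0]
force: [-0.7, -0.5, -0.1]
gripper_width: 20.3
finger_force: 0.1
```

>>> step_arm:
  rows:
    - {"dx": 0.006, "dy": 0, "dz": 0, "ax": 0, "ay": 0, "az": 0}
    - {"dx": 0.006, "dy": 0, "dz": 0, "ax": 0, "ay": 0, "az": 0}
    - {"dx": 0.006, "dy": 0, "dz": 0, "ax": 0, "ay": 0, "az": 0}
    - {"dx": 0.006, "dy": 0, "dz": 0, "ax": 0, "ay": 0, "az": 0}
    - {"dx": 0.006, "dy": 0, "dz": 0, "ax": 0, "ay": 0, "az": 0}
    - {"dx": 0.006, "dy": 0, "dz": 0, "ax": 0, "ay": 0, "az": 0}
    - {"dx": 0.006, "dy": 0, "dz": 0, "ax": 0, "ay": 0, "az": 0}
    - {"dx": 0.006, "dy": 0, "dz": 0, "ax": 0, "ay": 0, "az": 0}

```text
clock: 5.55
tool_pos: [624.5, -24.7, 27.8]
ee_rot: [2.247, 2.195, 0.0]
force: [0.0, -1.1, 0.4]
gripper_width: 19.9
finger_force: 0.2
```

Run:
```python
from h import *
c=cam("side"); save(c,"side2.png",(240,130,390,300),3.5)
s=get_state();print(s["tool_pos"],s["force"])
```

```text
[624.43321278 -23.7435291   27.74161674] [ 0.59617486  0.6516998  -0.05283151]
```

View pics/side2.png

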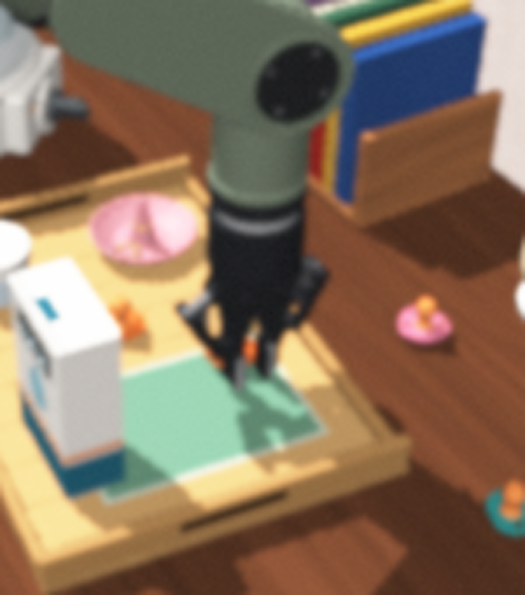

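The stray is moving with the fingers: orange shows between and just ahead of the tips at (240,350).

>>> step_arm:
  rows:
    - {"dx": 0.006, "dy": 0, "dz": 0, "ax": 0, "ay": 0, "az": 0}
    - {"dx": 0.006, "dy": 0, "dz": 0, "ax": 0, "ay": 0, "az": 0}
    - {"dx": 0.006, "dy": 0, "dz": 0, "ax": 0, "ay": 0, "az": 0}
    - {"dx": 0.006, "dy": 0, "dz": 0, "ax": 0, "ay": 0, "az": 0}
    - {"dx": 0.006, "dy": 0, "dz": 0, "ax": 0, "ay": 0, "az": 0}
    - {"dx": 0.006, "dy": 0, "dz": 0, "ax": 0, "ay": 0, "az": 0}
    - {"dx": 0.006, "dy": 0, "dz": 0, "ax": 0, "ay": 0, "az": 0}
    - {"dx": 0.006, "dy": 0, "dz": 0, "ax": 0, "ay": 0, "az": 0}

```text
clock: 6.4
tool_pos: [625.6, 23.3, 27.8]
ee_rot: [-2.247, -2.195, -0.0]
force: [-0.0, -0.2, -0.7]
gripper_width: 19.9
finger_force: 0.1
```

>>> step_arm:
  rows:
    - {"dx": 0.005, "dy": 0, "dz": 0, "ax": 0, "ay": 0, "az": 0}
    - {"dx": 0.004, "dy": 0, "dz": 0, "ax": 0, "ay": 0, "az": 0}
    - {"dx": 0.003, "dy": 0, "dz": 0, "ax": 0, "ay": 0, "az": 0}
    - {"dx": 0, "dy": 0, "dz": 0, "ax": 0, "ay": 0, "az": 0}
    - {"dx": -0.02, "dy": 0, "dz": 0, "ax": 0, "ay": 0, "az": 0}
    - {"dx": -0.04, "dy": 0, "dz": 0, "ax": 0, "ay": 0, "az": 0}
    - {"dx": -0.04, "dy": 0, "dz": 0, "ax": 0, "ay": 0, "az": 0}
    - {"dx": 0, "dy": 0, "dz": 0, "ax": 0, "ay": 0, "az": 0}

```text
clock: 7.2
tool_pos: [624.1, -70.4, 28.3]
ee_rot: [2.251, 2.188, -0.001]
force: [0.5, 0.4, 0.2]
gripper_width: 20.3
finger_force: 0.0
```

Run:
```python
from h import *
for n in ("side","top"):
    c=cam(n); np.save(n+"3.npy",c,allow_pickle=True)
    hsv=cv2.cvtColor(c["image"],cv2.COLOR_RGB2HSV)
    o=cv2.inRange(hsv,(4,140,120),(14,255,255)); bx=(200,170,325,250) if n=="top" else (260,195,325,260)
    z=np.zeros_like(o); z[bx[1]:bx[3],bx[0]:bx[2]]=255; o&=z
    k,l,st,ce=cv2.connectedComponentsWithStats(o)
    for i in range(1,k):
        if st[i,4]>15: print(n,st[i],ce[i].round(1),onz(c,*ce[i],18).round(0))
save(cam("top"),"top3.png",(180,150,340,270),4.5)
s=get_state();print(s["tool_pos"],s["force"],s["clock"])
```

```text
side [290 213  13  12  92] [296.4 218.8] [629.  63.  18.]
side [272 217  10  11  57] [276.6 222. ] [571.  80.  18.]
top [252 188  10  12  40] [258.1 193. ] [631.  58.  18.]
[623.41973617 -65.26578423  27.717556  ] [-0.41657445  0.01507243  0.13184974] 7.35
```

View pics/top3.png

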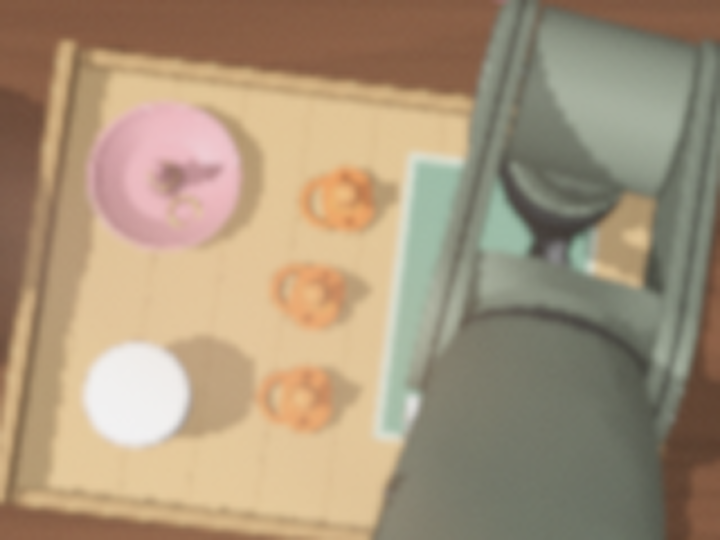

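Run:
```python
from h import *
c=np.load("top3.npy",allow_pickle=True).item()
b=np.radians(-6.24); R=np.array([[np.cos(b),-np.sin(b)],[np.sin(b),np.cos(b)]]); O=np.array([554.9,57.1])
hsv=cv2.cvtColor(c["image"],cv2.COLOR_RGB2HSV); o=cv2.inRange(hsv,(4,105,120),(15,255,255))
for x,y in((344,200),(315,296),(302,399)):
    u,v=(x+.5)/4.5-.5+180,(y+.5)/4.5-.5+150
    p=onz(c,u,v,19)[:2]; print(p.round(1),(R.T@(p-O)).round(1))
    m=np.zeros_like(o); m[int(v)-9:int(v)+9,int(u)-11:int(u)+9]=255
    q=np.argwhere(o&m)[:,::-1].mean(0); p=onz(c,*q,15)[:2]; print("  mask",p.round(1),(R.T@(p-O)).round(1),(o&m>0).sum())
```

```text
[627.4  63.4] [71.3 14.2]
  mask [628.2  64.9] [72.  15.7] 156
[563.8  81.3] [ 6.2 25. ]
  mask [565.3  84.2] [ 7.4 28. ] 170
[496.7  88.5] [-61.2  24.9]
  mask [497.2  90.3] [-60.9  26.7] 172
```

>>> step_arm:
  rows:
    - {"dx": 0.03, "dy": 0, "dz": 0, "ax": 0, "ay": 0, "az": 0}
    - {"dx": 0.03, "dy": 0, "dz": 0, "ax": 0, "ay": 0, "az": 0}
    - {"dx": 0.025, "dy": 0, "dz": 0, "ax": 0, "ay": 0, "az": 0}
    - {"dx": 0.009, "dy": 0, "dz": 0, "ax": 0, "ay": 0, "az": 0}
    - {"dx": 0.005, "dy": 0, "dz": 0, "ax": 0, "ay": 0, "az": 0}
    - {"dx": 0.005, "dy": 0, "dz": 0, "ax": 0, "ay": 0, "az": 0}
    - {"dx": 0.004, "dy": 0, "dz": 0, "ax": 0, "ay": 0, "az": 0}
    - {"dx": 0.002, "dy": 0, "dz": 0, "ax": 0, "ay": 0, "az": 0}

```text
clock: 8.15
tool_pos: [626.2, 44.4, 27.8]
ee_rot: [2.248, 2.195, -0.0]
force: [0.0, 0.8, 0.2]
gripper_width: 20.0
finger_force: 0.1
```

>>> step_arm:
  rows:
    - {"dx": 0, "dy": 0, "dz": 0, "ax": 0, "ay": 0, "az": 0}
    - {"dx": 0, "dy": 0, "dz": 0, "ax": 0, "ay": 0, "az": 0}

```text
clock: 8.35
tool_pos: [626.2, 44.2, 27.8]
ee_rot: [2.248, 2.195, -0.0]
force: [0.4, 0.3, 0.2]
gripper_width: 19.9
finger_force: 0.0
```

>>> step_arm:
  rows:
    - {"dx": -0.02, "dy": 0, "dz": 0, "ax": 0, "ay": 0, "az": 0}
    - {"dx": -0.02, "dy": 0, "dz": 0, "ax": 0, "ay": 0, "az": 0}
    - {"dx": 0, "dy": 0, "dz": -0.045, "ax": 0, "ay": 0, "az": 0}
    - {"dx": 0, "dy": 0, "dz": -0.045, "ax": 0, "ay": 0, "az": 0}
    - {"dx": 0, "dy": 0, "dz": -0.045, "ax": 0, "ay": 0, "az": 0}
    - {"dx": 0, "dy": 0, "dz": -0.045, "ax": 0, "ay": 0, "az": 0}
    - {"dx": 0, "dy": 0, "dz": -0.045, "ax": 0, "ay": 0, "az": 0}
    - {"dx": 0, "dy": -0.03, "dz": 0, "ax": 0, "ay": 0, "az": 0}

```text
clock: 9.15
tool_pos: [602.0, 4.0, 262.6]
ee_rot: [2.237, 2.183, 0.019]
force: [-0.2, 0.2, 0.6]
gripper_width: 20.3
finger_force: 0.0
```

>>> step_arm:
  rows:
    - {"dx": 0, "dy": -0.04, "dz": 0, "ax": 0, "ay": 0, "az": 0}
    - {"dx": 0, "dy": -0.04, "dz": 0, "ax": 0, "ay": 0, "az": 0}
    - {"dx": 0, "dy": -0.04, "dz": 0, "ax": 0, "ay": 0, "az": 0}
    - {"dx": -0.01, "dy": -0.04, "dz": 0, "ax": 0, "ay": 0, "az": 0}
    - {"dx": -0.01, "dy": -0.04, "dz": 0, "ax": 0, "ay": 0, "az": 0}
    - {"dx": 0, "dy": 0, "dz": 0, "ax": 0, "ay": 0, "az": -8}
    - {"dx": 0, "dy": 0, "dz": 0, "ax": 0, "ay": 0, "az": -8}
    - {"dx": 0, "dy": 0, "dz": 0, "ax": 0, "ay": 0, "az": -8}

```text
clock: 9.95
tool_pos: [394.3, -10.2, 253.1]
ee_rot: [1.735, 2.618, 0.0]
force: [0.6, 0.6, 0.1]
gripper_width: 20.4
finger_force: 0.0
```

>>> step_arm:
  rows:
    - {"dx": 0, "dy": 0, "dz": 0, "ax": 0, "ay": 0, "az": -8}
    - {"dx": 0, "dy": 0, "dz": 0, "ax": 0, "ay": 0, "az": -8}
    - {"dx": 0, "dy": 0, "dz": 0, "ax": 0, "ay": 0, "az": -8}
    - {"dx": 0, "dy": 0, "dz": 0, "ax": 0, "ay": 0, "az": -8}
    - {"dx": 0, "dy": 0, "dz": 0, "ax": 0, "ay": 0, "az": -8}
    - {"dx": 0, "dy": 0, "dz": 0, "ax": 0, "ay": 0, "az": -8}
    - {"dx": 0, "dy": 0, "dz": 0, "ax": 0, "ay": 0, "az": -8}
    - {"dx": 0, "dy": 0, "dz": 0, "ax": 0, "ay": 0, "az": -8}
  jaw: 120

```text
clock: 10.75
tool_pos: [394.7, -10.1, 252.9]
ee_rot: [0.084, 3.14, -0.0]
force: [-0.0, -0.1, -0.5]
gripper_width: 45.4
finger_force: 0.0
```

Run:
```python
from h import *
s=get_state();print(s["tool_pos"],s["ee_rot"],s["q"],s["clock"],s["gripper_width"])
R=cv2.Rodrigues(np.array(s["ee_rot"]))[0];print(R.round(3).tolist())
c=cam("top"); np.save("top4.npy",c,allow_pickle=True); save(c,"top4.png",(180,150,340,270),4.5)
```

```text
[394.65939802 -10.14485468 252.8839835 ] [ 8.35702467e-02  3.14019446e+00 -2.27393601e-04] [-2.45755589e-01 -2.02670287e-01  1.94186435e+00 -8.01992199e-05
  1.40208761e+00 -1.76332486e+00] 10.75 45.40534004240542
[[-0.999, 0.053, 0.0], [0.053, 0.999, -0.0], [-0.0, -0.0, -1.0]]
```

View pics/top4.png

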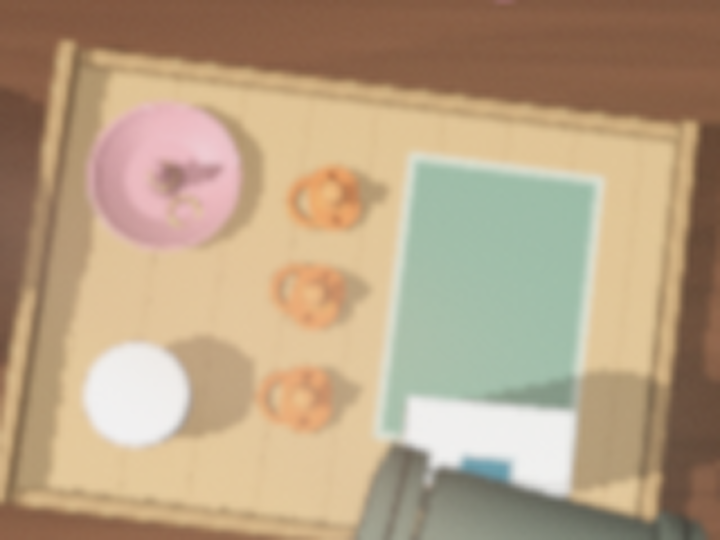

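The stray is now at (333,200), in line with the row pacifiers at (316,296) and (302,399) to within a few mm. The carton and the others haven't moved.

>>> step_arm:
  rows:
    - {"dx": 0, "dy": -0.01, "dz": 0.02, "ax": 0, "ay": 0, "az": 0.5}
    - {"dx": 0, "dy": 0, "dz": 0.03, "ax": 0, "ay": 0, "az": 0}
    - {"dx": 0, "dy": 0, "dz": 0.03, "ax": 0, "ay": 0, "az": 0}
    - {"dx": 0, "dy": 0, "dz": 0.018, "ax": 0, "ay": 0, "az": 0}
    - {"dx": -0.01, "dy": 0, "dz": 0, "ax": 0, "ay": 0, "az": 0}
    - {"dx": -0.01, "dy": 0, "dz": 0, "ax": 0, "ay": 0, "az": 0}
    - {"dx": 0, "dy": 0, "dz": 0, "ax": 0, "ay": 0, "az": 0}
    - {"dx": 0, "dy": 0, "dz": 0, "ax": 0, "ay": 0, "az": 0}

```text
clock: 11.6
tool_pos: [415.8, -21.6, 156.2]
ee_rot: [0.106, 3.137, -0.001]
force: [0.6, -0.5, -0.5]
gripper_width: 45.2
finger_force: 0.0
```

Run:
```python
from h import *
s=get_state();print(s["tool_pos"],s["ee_rot"],s["force"],s["gripper_width"])
c=cam("side"); save(c,"side5.png",(200,130,350,290),3.5)
```

```text
[415.75881846 -21.5536591  156.23444452] [ 1.05593551e-01  3.13713308e+00 -1.06003656e-03] [ 0.58136521 -0.46435739 -0.47886245] 45.22937525503163
```

View pics/side5.png

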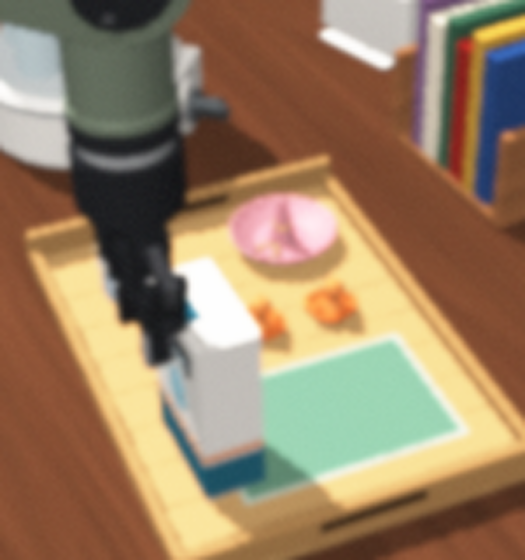

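The fingertips at about (155,350) are just in front of the carton, high on its face and centred.

>>> step_arm:
  rows:
    - {"dx": -0.005, "dy": 0, "dz": 0, "ax": 0, "ay": 0, "az": 0}
    - {"dx": -0.005, "dy": 0, "dz": 0, "ax": 0, "ay": 0, "az": 0}
    - {"dx": -0.005, "dy": 0, "dz": 0, "ax": 0, "ay": 0, "az": 0}
    - {"dx": -0.005, "dy": 0, "dz": 0, "ax": 0, "ay": 0, "az": 0}
    - {"dx": -0.005, "dy": 0, "dz": 0, "ax": 0, "ay": 0, "az": 0}

```text
clock: 12.15
tool_pos: [439.5, -22.9, 154.7]
ee_rot: [-0.105, -3.14, 0.0]
force: [-0.5, -0.5, 1.5]
gripper_width: 45.2
finger_force: 0.3
```

>>> step_arm:
  rows:
    - {"dx": -0.005, "dy": 0, "dz": 0, "ax": 0, "ay": 0, "az": 0}
    - {"dx": -0.005, "dy": 0, "dz": 0, "ax": 0, "ay": 0, "az": 0}
    - {"dx": -0.005, "dy": 0, "dz": 0, "ax": 0, "ay": 0, "az": 0}
    - {"dx": -0.005, "dy": 0, "dz": 0, "ax": 0, "ay": 0, "az": 0}
    - {"dx": -0.005, "dy": 0, "dz": 0, "ax": 0, "ay": 0, "az": 0}

```text
clock: 12.65
tool_pos: [464.6, -24.5, 154.8]
ee_rot: [0.105, 3.14, 0.0]
force: [-0.3, 0.4, 0.6]
gripper_width: 45.4
finger_force: 0.0
```

>>> step_arm:
  rows:
    - {"dx": -0.004, "dy": 0, "dz": 0, "ax": 0, "ay": 0, "az": 0}
    - {"dx": -0.004, "dy": 0, "dz": 0, "ax": 0, "ay": 0, "az": 0}
    - {"dx": -0.003, "dy": 0, "dz": 0, "ax": 0, "ay": 0, "az": 0}
    - {"dx": 0, "dy": 0, "dz": 0, "ax": 0, "ay": 0, "az": 0}
    - {"dx": 0, "dy": 0, "dz": 0, "ax": 0, "ay": 0, "az": 0}

```text
clock: 13.15
tool_pos: [474.9, -25.2, 154.7]
ee_rot: [-0.105, -3.14, -0.0]
force: [0.7, 0.3, 0.5]
gripper_width: 45.3
finger_force: 0.0
```

Run:
```python
from h import *
s=get_state();print(s["tool_pos"],s["force"])
c=cam("side"); save(c,"side6.png",(200,130,350,290),3.5)
```

```text
[474.93799096 -25.21420497 154.71231763] [0.69406856 0.26216935 0.52923369]
```

View pics/side6.png

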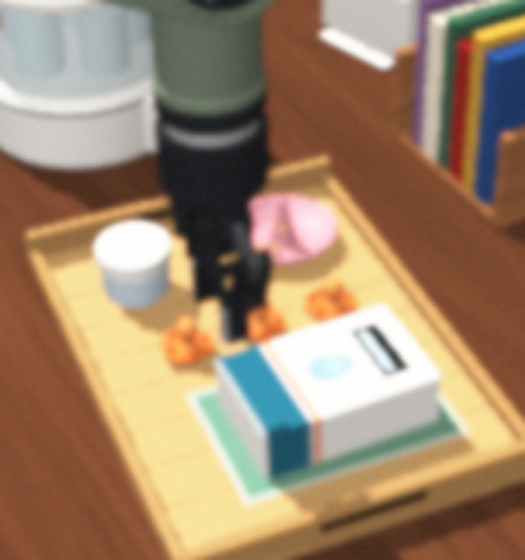

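The carton lies on its back, slot up, with green visible all round. I'll retract and check it numerically.

>>> step_arm:
  rows:
    - {"dx": 0.02, "dy": 0, "dz": -0.03, "ax": 0, "ay": 0, "az": 0}
    - {"dx": 0.03, "dy": 0, "dz": -0.03, "ax": 0, "ay": 0, "az": 0}
    - {"dx": 0.03, "dy": 0, "dz": -0.03, "ax": 0, "ay": 0, "az": 0}
    - {"dx": 0.02, "dy": 0.03, "dz": 0, "ax": 0, "ay": 0, "az": 0}
    - {"dx": 0, "dy": 0.04, "dz": 0, "ax": 0, "ay": 0, "az": 0}
    - {"dx": 0, "dy": 0.04, "dz": 0, "ax": 0, "ay": 0, "az": 0}
    - {"dx": 0, "dy": 0.04, "dz": 0, "ax": 0, "ay": 0, "az": 0}
    - {"dx": 0, "dy": 0, "dz": 0, "ax": 0, "ay": 0, "az": 0}

```text
clock: 14.0
tool_pos: [384.7, 134.8, 245.0]
ee_rot: [0.095, 3.14, 0.003]
force: [1.2, -0.4, -0.5]
gripper_width: 45.5
finger_force: 0.0
```

Run:
```python
from h import *
c=cam("top"); im=c["image"]; hsv=cv2.cvtColor(im,cv2.COLOR_RGB2HSV)
b=np.radians(-6.24); R=np.array([[np.cos(b),-np.sin(b)],[np.sin(b),np.cos(b)]]); O=np.array([554.9,57.1])
m=cv2.inRange(hsv,(0,0,170),(179,40,255))|cv2.inRange(hsv,(92,100,40),(115,255,255))
z=np.zeros_like(m); z[178:262,255:320]=255; m&=z
m=cv2.morphologyEx(m,cv2.MORPH_OPEN,np.ones((5,5)))
cn=max(cv2.findContours(m,0,1)[0],key=cv2.contourArea)[:,0]
P=np.array([R.T@(onz(c,u,v,56)[:2]-O)-[15,-90] for u,v in cn],np.float32)
r=cv2.minAreaRect(P);print("carton in pad frame",r,cv2.boxPoints(r).round(0).tolist())
o=cv2.inRange(hsv,(4,105,120),(15,255,255))
for w in((627,69),(564,81),(497,88)):
    u,v=proj(c,[[*w,15]])[0]; mm=np.zeros_like(o); mm[int(v)-9:int(v)+9,int(u)-11:int(u)+9]=255
    q=np.argwhere(o&mm)[:,::-1].mean(0); print((R.T@(onz(c,*q,15)[:2]-O)).round(1))
s=get_state();print(s["tool_pos"],s["force"],s["clock"])
```

```text
carton in pad frame ((-5.8803253173828125, 3.3673782348632812), (125.30916595458984, 183.511962890625), 89.82416534423828) [[-98.0, -59.0], [86.0, -60.0], [86.0, 66.0], [-97.0, 66.0]]
[71.5 24.7]
[ 7.4 28.5]
[-61.   26.4]
[384.76582999 132.82494788 244.80783477] [-0.1927569  -0.64063534  1.23097057] 14.05
```

Run:
```python
from h import *
c=cam("top"); hsv=cv2.cvtColor(c["image"],cv2.COLOR_RGB2HSV)
b=np.radians(-6.24); R=np.array([[np.cos(b),-np.sin(b)],[np.sin(b),np.cos(b)]]); O=np.array([554.9,57.1])
m=cv2.inRange(hsv,(0,0,215),(179,30,255))|cv2.inRange(hsv,(95,130,40),(115,255,255))
z=np.zeros_like(m); z[178:262,255:320]=255; m&=z
m=cv2.morphologyEx(cv2.morphologyEx(m,3,np.ones((3,3))),cv2.MORPH_OPEN,np.ones((13,13)))
cn=max(cv2.findContours(m,0,1)[0],key=cv2.contourArea)[:,0]
P=np.array([R.T@(onz(c,u,v,56)[:2]-O)-[15,-90] for u,v in cn],np.float32)
r=cv2.minAreaRect(P);print(r,cv2.boxPoints(r).round(0).tolist())
```

```text
((-3.2463150024414062, 30.253568649291992), (54.419918060302734, 34.20417022705078), 6.795936107635498) [[-32.0, 44.0], [-28.0, 10.0], [26.0, 16.0], [22.0, 50.0]]
```

Run:
```python
from h import *
c=cam("top"); hsv=cv2.cvtColor(c["image"],cv2.COLOR_RGB2HSV)
b=np.radians(-6.24); R=np.array([[np.cos(b),-np.sin(b)],[np.sin(b),np.cos(b)]]); O=np.array([554.9,57.1])
def pr(n,L):
    W=[[*(O+R@(np.array(l)+[15,-90])),56] for l in L]; q=proj(c,W).round().astype(int)
    print(n,[ (int(l[1] if n[0]=='y' else l[0]),*map(int,hsv[v,u])) for l,(u,v) in zip(L,q)])
for x in(-40,50): pr(f"y@x{x}",[(x,y) for y in list(range(-68,-38,4))+list(range(40,72,4))])
for y in(-30,30): pr(f"x@y{y}",[(x,y) for x in list(range(-104,-60,4))+list(range(60,100,4))])
```

```text
y@x-40 [(-68, 18, 82, 181), (-64, 18, 81, 182), (-60, 21, 47, 180), (-56, 32, 24, 173), (-52, 65, 29, 156), (-48, 80, 40, 154), (-44, 94, 61, 164), (-40, 97, 76, 174), (40, 98, 49, 178), (44, 97, 50, 177), (48, 83, 32, 176), (52, 63, 24, 189), (56, 56, 26, 195), (60, 51, 21, 204), (64, 34, 18, 216), (68, 18, 64, 227)]
y@x50 [(-68, 18, 85, 179), (-64, 18, 83, 179), (-60, 24, 31, 175), (-56, 51, 20, 166), (-52, 65, 30, 154), (-48, 64, 21, 168), (-44, 54, 6, 207), (-40, 40, 3, 232), (40, 20, 3, 239), (44, 20, 3, 241), (48, 30, 3, 235), (52, 56, 9, 217), (56, 67, 33, 192), (60, 63, 24, 200), (64, 22, 35, 223), (68, 19, 64, 226)]
x@y-30 [(-104, 19, 81, 199), (-100, 19, 65, 215), (-96, 22, 35, 221), (-92, 65, 24, 202), (-88, 68, 34, 193), (-84, 68, 36, 192), (-80, 68, 35, 191), (-76, 65, 15, 187), (-72, 87, 15, 192), (-68, 97, 42, 188), (-64, 97, 80, 172), (60, 30, 3, 220), (64, 23, 4, 239), (68, 20, 3, 241), (72, 30, 3, 239), (76, 38, 4, 231), (80, 44, 16, 205), (84, 25, 27, 218), (88, 19, 60, 224), (92, 19, 82, 224), (96, 19, 82, 225)]
x@y30 [(-104, 19, 78, 226), (-100, 19, 56, 226), (-96, 24, 30, 221), (-92, 45, 19, 213), (-88, 65, 32, 192), (-84, 64, 31, 192), (-80, 62, 24, 189), (-76, 54, 14, 188), (-72, 83, 12, 193), (-68, 97, 54, 179), (-64, 98, 64, 174), (60, 18, 7, 177), (64, 30, 3, 237), (68, 23, 4, 241), (72, 30, 3, 239), (76, 60, 10, 219), (80, 62, 20, 207), (84, 39, 20, 215), (88, 19, 68, 225), (92, 18, 79, 225), (96, 19, 82, 225)]
```

```bash
python3 -c "
from station import *
print(finish_job())"
```

```text
the job is handed in; nothing more can be done
None
```

The job is handed in: the stray pacifier sits in the free place within about 5 mm of the row line, and the carton lies slot up inside the pad, with about 15 mm or more to spare on each side.

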